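# Re-seat a slipped test plate in the reader

## Robot

A 6-joint arm with a two-finger parallel gripper is mounted at the origin on a cart in front of the work surface, level with it; the furniture and walls round the work are solid. World frame = base frame: x ahead of the robot, y to its left, z up, the work surface at z = 0. Lengths are in m, angles in rad, forces in N, time in s.
With the tool pointing down it reaches from about 0.325 to 0.775 m from the base axis. Payload 5.5 kg.
Tool frame: the origin (TCP) lies at the very end of the fingers, on their centre line; the grasp point (between the pads) lies 19 mm behind it; z points along the fingers, y is the direction in which the jaws open and shut (so a half turn about z gives the same grasp; the last joint's range is limited). The gripper opens to 88 mm and grips with 3 to 60 N. Pads are 20 mm wide; open, the fingers measure 115 mm over their backs; the gripper's body (75 mm by 178 mm) begins 61 mm behind the grasp point.
Start: joints at [-1.357, 0.091, 1.231, -0, 1.82, -0.057], TCP at [0.161, -0.578, 0.193] pointing down, gripper open.
Joint ranges: [-2.87, 2.87], [-0.86, 2.18], [0.17, 2.46], [-1.51, 4.65], [0.06, 2.69], [-2.65, 2.65]. Speed limits (rad/s): [2.57, 2.57, 3.01, 3.14, 3.14, 3.14].

## Interface

Orientations are given as [roll, pitch, yaw] about the fixed x, y, z axes, in that order (R = Rz(yaw) Ry(pitch) Rx(roll)).
In Python, from plant import status, cams, ctrl gives the robot as it stands.
- The arm moves only by the tool servo_tool, never from a script. Its arguments are lists of equal length, an entry for each row: "translation": the shift along the tool's x, y, z in m, a list of three; "roll": the turn about the tool's z in rad; "claw": the finger opening in m, from 0 to 0.0878. In form: {"translation": [[dx, dy, dz], ...], "roll": [roll, ...], "claw": [claw, ...]}. A call has 1 to 20 rows; each row shifts and turns the pose as measured when the row begins, along the tool's axes as they then stand; what a row does not reach is not made up. A row lasts 1/12 s, in which the tool goes at most 41.7 mm and 7.16 degrees, less where a joint would pass 70% of its speed; a pose out of reach is approached as far as the arm can. A call with a gripper value outside its range is refused whole. The fingers move at their own pace and stop on an object; "squeeze" is the grip in N (left out, the last holds). Time passes only in rows, so rows that do not move let the fingers close. It gives the time, the measured TCP pose, the force and the opening at its end, in the units of the state.
- status.get_obs(): the state, without advancing time (a new reading comes with each control period).
- cams.capture(name): name is "scene" or "top" or "wrist"; returns the picture (400x640x3 uint8, blue, green, red); there is no depth.
- cams.camera_model(name): a dict with "mtx" (3x3 intrinsics, pixels), "R" (3x3) and "t" (3): a world point X has camera coordinates R X + t; the wrist camera has in their place "tool_from_camera" (4x4, takes a point from camera to tool coordinates, whose origin is the TCP and whose axes are the flange's). Camera axes: x right, y down, z forward; pixel columns grow to the right and rows downward; lengths in m; the calibration is good to about 2 mm. The wrist camera is an equidistant fisheye: a pixel r from the principal point sees the ray r / f radians off the axis. A picture is of the moment at which its call begins: read the wrist's pose just before it. camera_model takes no time and is no camera call.
- ctrl.sign_off(): hands the job in, once; it reports no verdict.
The state is a dict: "clock": time; "joints": joint angles; "joint_vel": joint speeds; "joint_torque": joint torques, N m; "tcp_pos": TCP position; "tcp_rot": TCP orientation; "force": force on the tool from outside, world axes, zero at the start; "moment": the same for the moment, N m; "opening": opening from 0.0 (shut) to 1.0 (fully open).
Only numpy, scipy, OpenCV 4.12 (cv2) and the standard library are available. Lean on these libraries where they do the work, as an engineer would, in place of code of your own. Each camera call takes 0.05 s, during which the arm holds its last target.

## Task

The test plate in the bench reader has slipped back from its stop, so it cannot be read. Hook a fingertip behind the steel lip and draw the tray out as far as it goes, slide the plate forward with a fingertip until it lies flat against the stop bar, then push the tray fully home with the plate still at the bar. Do not pinch the tray's front or lift the plate, and leave the two dropper bottles and the strip of plates beside the reader where they are.

Things in the scene. Friction and masses are not known exactly. Their poses are not given: they have to be found in the camera images.
- reader: Low bench reader, fixed: pale shell 200 mm deep (x), 150 wide (y), 56 high, display on top. Origin on the worktop under the shell's middle; its front faces its own -x, +z is up. The shell's front face is at x = -100 mm; before it two cheeks (26 mm high, inner faces at y = +-45 mm) flank the tray as far as x = -148 mm.
- tray (a joint): How far the tray is drawn out along the reader's -x: 0 = home, 0.130 m = at its end stop. About 1.5 N of friction; it stays where it is left; starts at 0 to 3 mm. In it the plate lies on two ledges between side walls 72 mm apart (tops 20 mm above the worktop); between the ledges a finger slot 44 mm wide, floor 8 mm above the worktop, lets a fingertip reach down behind the plate.
- lip (a point): Middle of the top edge of the tray's steel lip, on its inner face (towards the reader), 36 mm above the worktop; moves with the tray, axes as the reader's. Behind it (+x) is an open finger well 46 mm long, 72 mm wide, floor 8 mm above the worktop; with the tray home the shell begins 44 mm behind the lip. The front panel's outer face is 8 mm towards -x from here.
- panel (a point): Middle of the outer face of the tray's pale front panel, 20 mm above the worktop; push here to close. Moves with the tray, axes as the reader's. The panel is 86 mm wide, 5 mm thick, 5 to 36 mm above the worktop, and stands 4 mm proud of the cheeks when the tray is home. The steel lip (78 mm wide, 3 mm thick, 7 to 36 mm above the worktop) is fixed to its inner face.
- seat (a point): Where the middle of the plate's underside lies when seated, 14 mm above the worktop; moves with the tray, axes as the reader's. The stop bar (4 mm thick, across the tray, top 20 mm above the worktop) has its plate side 26 mm towards -x. With the tray out, the shell begins 98 mm towards +x, and about 50 mm of open finger slot lies behind the slipped plate.
- plate_0_0: The test plate in the tray: flat pale plastic, 67 x 52 x 5 mm, 11 to 17 g; origin at the middle of its underside. Its long side (own x axis) lies across the tray. It starts inside the reader, 10 to 22 mm behind the stop bar; its 52 mm side lies along the tray's travel.
- dropper_a: Loose dropper bottle with a blue cap, 27 mm across, 66 mm high, standing to the left of the tray's path; origin at the middle of its foot. Leave alone.
- dropper_b: Loose dropper bottle with a red cap, 27 mm across, 66 mm high, standing to the left of the reader; origin at the middle of its foot. Leave alone.
- plate_2_2: Loose strip of two joined test plates, 135 x 52 x 5 mm, lying on the worktop to the right of the tray's path; origin at the middle of its underside. Leave alone.

How it is judged:
On the way, in this order (a step that is already met when the one before it is completed fails the run):
1. the tray is drawn out to its end stop (within 7 mm), the plate still back from the bar (value of joint tray above 0.123 m), for 0.2 s.
2. with the tray still out, the plate lies against the stop bar (within 3.5 mm) (value of joint tray above 0.11 m and x of plate_0_0 in the frame of seat between -0.0035 and 0.0035 m), for 0.2 s.
At the end, for the whole second after the job is handed in: The tray is home (within 4 mm) and at rest, and the plate lies flat in it against the stop bar: middle within 3.5 mm of the seat along the tray and 5 mm across it, square within 4.5 degrees (value of joint tray below 0.004 m and x of plate_0_0 in the frame of seat between -0.0035 and 0.0035 m and y of plate_0_0 in the frame of seat between -0.005 and 0.005 m and z of plate_0_0 in the frame of seat below 0.003 m and angle between the x axis of plate_0_0 and the y axis of seat, either way round below 0.08 rad and linear speed of plate_0_0 below 0.01 m/s); the robot touches nothing.
It fails at once if the plate is lifted off its bed or tipped (z of plate_0_0 in the frame of seat above 0.008 m or angle between plate_0_0's own z axis and vertical above 0.2 rad).
It fails at once if the tray's front is pinched: the fingers press on the front panel and on the steel lip at once (contact force between the fingers and front_panel above 2 N and contact force between the fingers and steel_lip above 2 N).
It fails at once if a dropper bottle or the strip of plates is moved more than 15 mm (distance of any of dropper_a, dropper_b, plate_2_2 from where it was at the start of the episode above 0.015 m).
It also fails if it takes over 58 s, if anything falls off the work surface, if the arm or the gripper's body presses on something with over 40 N, if the wrist force passes 120 N, or if a joint passes its speed limit or range.

## Working session

There is one attempt and no reset: what is moved stays moved. The work goes in short steps, Python scripts to look and compute and a tool call to move; the robot and the scene stay as the last step left them, time stands still between calls to the robot, and variables do not carry over. Pictures are saved under pics/ and viewed, and the job is handed in when it is done.

Besides the shell and the picture viewer there is one more tool, called after "Emit:" as a command line: name --pt "numbers of a row" for each row, then --argument value for the rest. servo_tool: Moves the arm, as the interface text tells. Its arguments: {"type":"object","properties":{"translation":{"type":"array"},"roll":{"type":"array"},"claw":{"type":"array"},"squeeze":{"type":"number"}},"required":["translation","roll","claw"]}

```bash
ls; mkdir -p pics; python3 - <<'E'
from plant import status,cams,ctrl
import cv2
print(status.get_obs())
for n in ["scene","top"]:
    cv2.imwrite(f"pics/{n}0.png",cams.capture(n)); print(cams.camera_model(n))
print(cams.camera_model("wrist"))
E
```

```text
pics
{'clock': 0.0, 'joints': array([-1.35669169e+00,  9.18469153e-02,  1.23186211e+00, -1.21600430e-05,
        1.81980550e+00, -5.66598214e-02]), 'joint_vel': array([ 6.48404685e-05,  1.01816692e-03,  8.58052413e-04, -7.77392447e-04,
       -4.23120992e-04, -1.15913749e-04]), 'joint_torque': array([ 3.00783962e-03, -4.46456158e+01, -4.06446505e+01,  7.00540398e-02,
        2.92655459e-02, -1.60059712e-04]), 'tcp_pos': array([ 0.16042292, -0.57778964,  0.19142752]), 'tcp_rot': array([-3.13967320e+00, -9.70625222e-05,  2.70761376e-01]), 'force': array([ 0.90966469, -0.37340188, -0.2484523 ]), 'moment': array([0.01654638, 0.00895878, 0.02086238]), 'opening': 1.0013459758424046}
{'mtx': array([[489.03617438,   0.        , 315.95266224],
       [  0.        , 489.03617438, 197.85564989],
       [  0.        ,   0.        ,   1.        ]]), 'R': array([[-0.91527418, -0.40282632,  0.00203084],
       [-0.17700116,  0.39763092, -0.90031119],
       [ 0.36186152, -0.82439105, -0.43524204]]), 't': array([0.40681745, 0.24945499, 0.42529538])}
{'mtx': array([[374.37095697,   0.        , 324.41647358],
       [  0.        , 374.37095697, 201.38404091],
       [  0.        ,   0.        ,   1.        ]]), 'R': array([[-0.00226492, -0.99968567, -0.02496844],
       [-0.98525101,  0.00650295, -0.17099167],
       [ 0.17110029,  0.02421289, -0.98495605]]), 't': array([-0.24416227,  0.58801422,  0.79945212])}
{'mtx': array([[309.70691629,   0.        , 325.18508982],
       [  0.        , 309.70691629, 203.64276652],
       [  0.        ,   0.        ,   1.        ]]), 'tool_from_camera': array([[ 5.42188219e-04, -9.63817831e-01, -2.66561241e-01,
         7.32156187e-02],
       [ 9.99998337e-01,  9.86696191e-04, -1.53363656e-03,
        -6.49512880e-04],
       [ 1.74116122e-03, -2.66559966e-01,  9.63816763e-01,
        -1.92228998e-01],
       [ 0.00000000e+00,  0.00000000e+00,  0.00000000e+00,
         1.00000000e+00]])}
```

View pics/scene0.png

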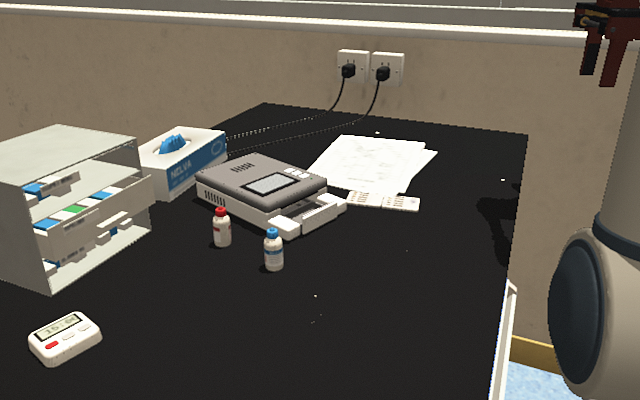

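View pics/top0.png

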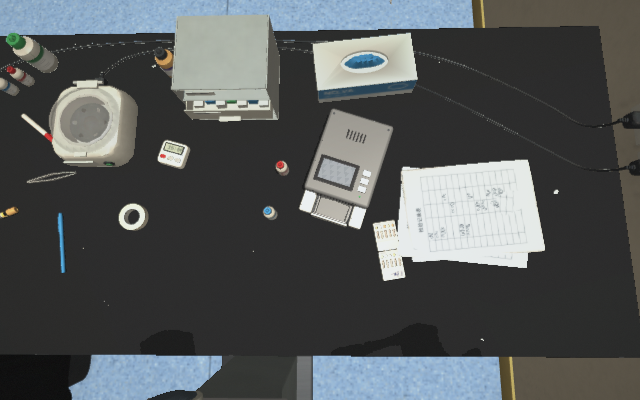

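The top view shows the reader around (345,165), with its front cheeks at about (310,205) and (360,217). The blue-capped bottle is at (269,212), the red-capped one at (281,167), and the strip at (389,250). I'll zoom in to pick the reader's corners.

```bash
python3 - <<'E'
import cv2
a=cv2.imread("pics/top0.png")[95:295,250:450]
cv2.imwrite("pics/top0z.png",cv2.resize(a,(600,600),interpolation=cv2.INTER_CUBIC)) 
a=cv2.imread("pics/top0.png")[175:245,290:390]
cv2.imwrite("pics/top0y.png",cv2.resize(a,(800,560),interpolation=cv2.INTER_CUBIC)) 
E
```

```text
(no output)
```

View pics/top0z.png

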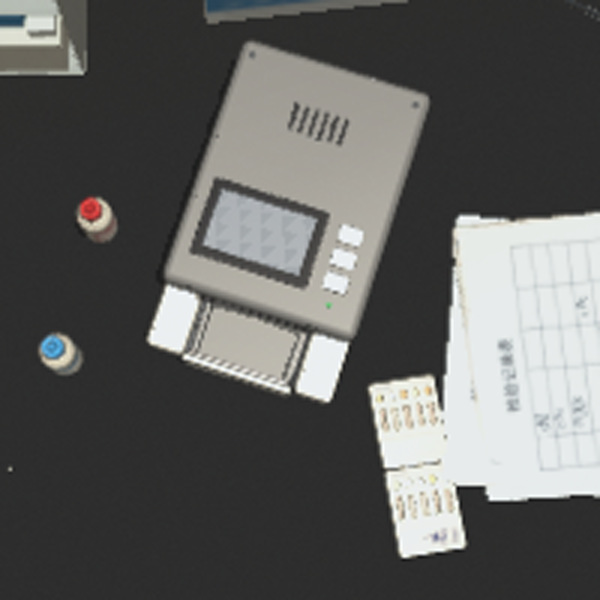

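View pics/top0y.png

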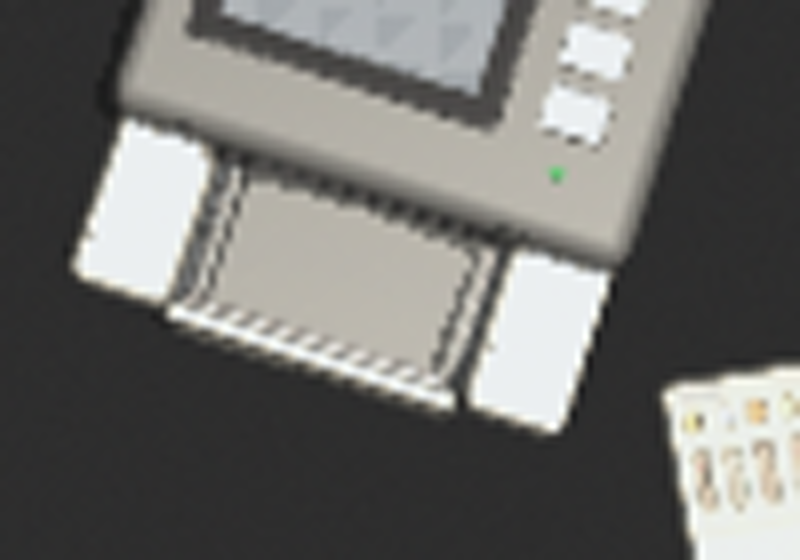

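```bash
cat > h.py <<'E'
import numpy as np
from plant import status,cams,ctrl
def ray(name,uv,z):
    m=cams.camera_model(name);K,R,t=m["mtx"],m["R"],m["t"]
    c=-R.T@t; d=R.T@np.linalg.inv(K)@np.array([uv[0],uv[1],1.])
    return c+d*(z-c[2])/d[2]
def proj(name,X):
    m=cams.camera_model(name);p=m["mtx"]@(m["R"]@np.asarray(X)+m["t"]);return p[:2]/p[2]
E
python3 - <<'E'
from h import *
import cv2
f=lambda p,s,o:(np.array(p)+.5)/s-.5+np.array(o)
sh=[ray("top",f(p,3,(250,95)),.056) for p in [(246,40),(431,96),(355,340),(162,277)]]
ch=[ray("top",f(p,8,(290,175)),.026) for p in [(73,268),(165,303),(470,402),(558,433)]]
pa=[ray("top",f(p,8,(290,175)),.036) for p in [(168,313),(452,407)]]
sh,ch,pa=map(np.array,(sh,ch,pa))
print(sh,ch,pa,sep="\n")
print("sides",[np.linalg.norm(sh[i]-sh[(i+1)%4]) for i in range(4)], "ctr",sh.mean(0))
ang=lambda v:np.degrees(np.arctan2(v[1],v[0]))
# world +y(left) direction of reader: from right to left
print([ang(v)-90 for v in (ch[0]-ch[3],ch[1]-ch[2],pa[0]-pa[1],sh[0]-sh[1],sh[3]-sh[2])],[ang(v) for v in (sh[1]-sh[2],sh[0]-sh[3])])
print(np.linalg.norm(ch[0]-ch[3]),np.linalg.norm(ch[1]-ch[2]),np.linalg.norm(pa[0]-pa[1]))
yaw=np.radians(np.mean([ang(v)-90 for v in (ch[0]-ch[3],sh[0]-sh[1],sh[3]-sh[2])]+[ang(v) for v in (sh[1]-sh[2],sh[0]-sh[3])]))
ux=np.array([np.cos(yaw),np.sin(yaw)]);print(np.degrees(yaw))
print("from shell",sh.mean(0)[:2],"from cheeks",ch.mean(0)[:2]+.148*ux,"from panel",pa.mean(0)[:2]+.152*ux)
# scene second view: bottles
for n in [(0,0)]:
  pass
im=cv2.imread("pics/top0.png");h=cv2.cvtColor(im,cv2.COLOR_BGR2HSV)
for nm,u in (("a",(269,212)),("b",(281,167))): print(nm,ray("top",u,.066))
for q in ((376,222),(398,219),(405,277),(384,281)): print(ray("top",q,.005))
for x,y in ((-.148,.073),(-.148,-.073),(-.1,.075),(-.1,-.075)): pass
E
```

```text
[[ 0.80713327 -0.26443648  0.056     ]
 [ 0.75951595 -0.40653426  0.056     ]
 [ 0.56987757 -0.34399049  0.056     ]
 [ 0.61874137 -0.20017259  0.056     ]]
[[ 0.57536111 -0.18653489  0.026     ]
 [ 0.56496455 -0.21326832  0.026     ]
 [ 0.53580525 -0.3009005   0.026     ]
 [ 0.526783   -0.32590477  0.026     ]]
[[ 0.56064098 -0.2147687   0.036     ]
 [ 0.53331324 -0.29539831  0.036     ]]
sides [np.float64(0.14986390119578533), np.float64(0.19968584360832423), np.float64(0.15189226899061986), np.float64(0.19905113672530184)] ctr [ 0.68881704 -0.30378345  0.056     ]
[np.float64(-19.216269760897575), np.float64(-18.40467895872348), np.float64(-18.723026900323603), np.float64(-18.526131172797207), np.float64(-18.765788945829257)] [np.float64(-18.252835827856018), np.float64(-18.835439010728795)]
0.14759333827988688 0.09235617346583093 0.08513482617384135
-18.71929294362177
from shell [ 0.68881704 -0.30378345] from cheeks [ 0.69089961 -0.30415005] from panel [ 0.69093666 -0.30386516]
a [ 0.56072686 -0.12464783  0.066     ]
b [ 0.6630794  -0.14944636  0.066     ]
[ 0.54441018 -0.36672236  0.005     ]
[ 0.55122091 -0.41837993  0.005     ]
[ 0.41771205 -0.42953602  0.005     ]
[ 0.40882767 -0.38145017  0.005     ]
```

Emit:
servo_tool --pt "0 0 0" --pt "0 0 0" --pt "0 0 0" --pt "0 0 0" --pt "0 0 0" --roll '[0.12,0.12,0.12,0.12,0.12]' --claw '[0,0,0,0,0]' --squeeze 20

```text
clock: 0.52
tcp_pos: [0.1602, -0.5767, 0.1881]
tcp_rot: [-3.135, 0.004, -0.35]
force: [0.5, 0.2, -0.3]
opening: 0.66
```

Emit:
servo_tool --pt "0.018 -0.027 0" --pt "0.018 -0.027 0" --pt "0.018 -0.027 0" --pt "0.018 -0.027 0" --pt "0.018 -0.027 0" --pt "0.018 -0.027 0" --pt "0.018 -0.027 0" --pt "0.018 -0.027 0" --pt "0.018 -0.027 0" --pt "0.018 -0.027 0" --pt "0.018 -0.027 0" --pt "0.018 -0.027 0" --roll '[0,0,0,0,0,0,0,0,0,0,0,0]' --claw '[0,0,0,0,0,0,0,0,0,0,0,0]'

```text
clock: 1.52
tcp_pos: [0.4825, -0.3412, 0.1804]
tcp_rot: [-3.129, 0.016, -0.371]
force: [0.3, -0.1, -0.0]
opening: 0.004
```

```bash
cat >> h.py <<'E'
from scipy.spatial.transform import Rotation as Ro
O=np.array([.690,-.304]);YAW=-.327
ux=np.array([np.cos(YAW),np.sin(YAW)]);uy=np.array([-ux[1],ux[0]])
def go(rx,ry,z):
    s=status.get_obs();p=s["tcp_pos"];r=s["tcp_rot"]
    g=np.r_[O+rx*ux+ry*uy,z]; R=Ro.from_euler("xyz",r).as_matrix()
    d=p[:2]-O
    print("reader xy",d@ux,d@uy,p[2],"rot",r,"F",s["force"],"t",s["clock"])
    print("shift tool",(R.T@(g-p)).round(4),"roll",-(YAW-r[2]))
E
python3 -c "
from h import *
go(-.124,0,.10)"
```

```text
reader xy -0.18450443567947775 -0.10188323886208968 0.18035678091569424 rot [-3.12880375  0.01603634 -0.37077139] F [ 0.30614131 -0.1030667  -0.03693222] t 1.5167
shift tool [ 0.0573 -0.1034  0.0808] roll -0.04377139410112435
```

Emit:
servo_tool --pt "0 0 0" --pt "0.014 -0.025 0.005" --pt "0.014 -0.025 0.005" --pt "0.014 -0.025 0.005" --pt "0.014 -0.025 0.005" --pt "0 0 0" --roll '[-0.044,0,0,0,0,0]' --claw '[0,0,0,0,0,0]'

```text
clock: 2.02
tcp_pos: [0.5743, -0.2541, 0.1557]
tcp_rot: [-3.125, 0.021, -0.318]
force: [0.7, 0.5, 0.7]
opening: 0.006
```

```bash
python3 -c "
from h import *
import cv2
go(-.124,0,.10)
cv2.imwrite('pics/w1.png',cams.capture('wrist'));cv2.imwrite('pics/t1.png',cams.capture('top')[140:260,260:420].repeat(4,0).repeat(4,1))"
```

```text
reader xy -0.12553581233775293 0.010067106326124878 0.1557248204111949 rot [-3.12475818  0.02060294 -0.31796753] F [0.72926528 0.48085317 0.65048536] t 2.0167
shift tool [0.0026 0.011  0.0555] roll 0.009032472002199088
```

View pics/w1.png

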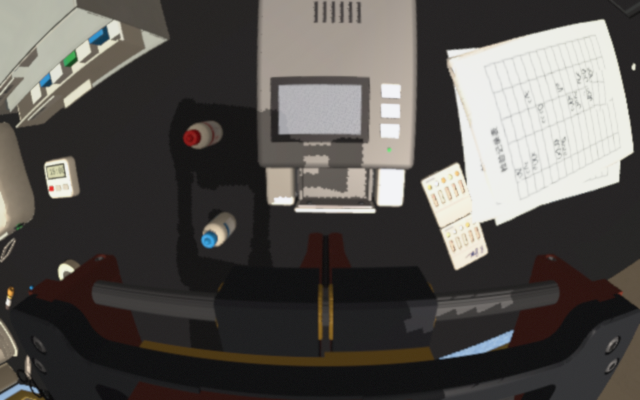

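The wrist picture shows the panel's top edge from about (295,210) to (376,211), and the fingertips at about (326,237). I'll check the reader pose using the wrist camera.

```bash
cat >> h.py <<'E'
def wray(uv,z,pos,rot):
    m=cams.camera_model("wrist");K=m["mtx"];T=m["tool_from_camera"]
    a=(uv[0]-K[0,2])/K[0,0];b=(uv[1]-K[1,2])/K[1,1];th=np.hypot(a,b)
    d=np.array([np.sin(th)*a/th,np.sin(th)*b/th,np.cos(th)])
    R=Ro.from_euler("xyz",rot).as_matrix()
    d=R@T[:3,:3]@d;c=np.asarray(pos)+R@T[:3,3]
    return c+d*(z-c[2])/d[2]
def rd(P): d=np.asarray(P)[:2]-O; return np.array([d@ux,d@uy]).round(4)
E
python3 - <<'E'
from h import *
import cv2
s=status.get_obs();p,r=s["tcp_pos"],s["tcp_rot"]
im=cv2.imread("pics/w1.png")
for u,z in (((295,209),.036),((376,211),.036),((267,204),.026),((403,206),.026),((260,166),.056),((413,168),.056)):
    print(u,rd(wray(u,z,p,r)))
c=im[150:225,250:420];cv2.imwrite("pics/w1z.png",cv2.resize(c,None,fx=4.7,fy=4.7,interpolation=cv2.INTER_CUBIC))
E
```

```text
(295, 209) [-0.1496  0.0411]
(376, 211) [-0.1509 -0.0451]
(267, 204) [-0.1474  0.0733]
(403, 206) [-0.148  -0.0768]
(260, 166) [-0.0999  0.0723]
(413, 168) [-0.1    -0.0766]
```

View pics/w1z.png

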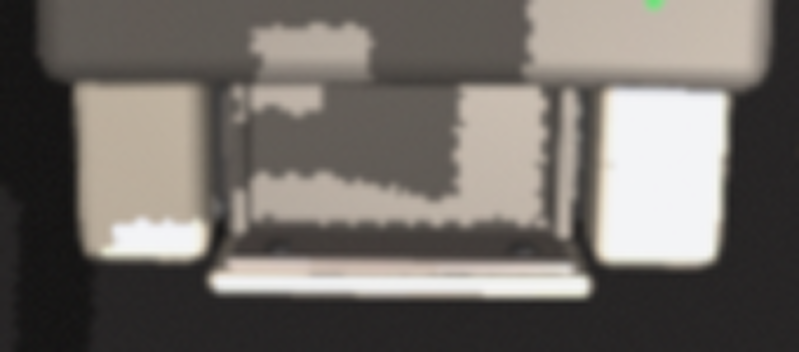

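The two cameras agree to 1–2 mm, so I'll go down into the well.

Emit:
servo_tool --pt "0.001 0.006 0.02" --pt "0.001 0.005 0.03" --pt "0 0 0.03" --pt "0 0 0" --roll '[0.009,0,0,0]' --claw '[0,0,0,0]'

```text
clock: 2.45
tcp_pos: [0.5679, -0.272, 0.0783]
tcp_rot: [-3.131, 0.014, -0.333]
force: [-1.5, 0.5, -1.8]
opening: 0.005
```

```bash
python3 -c "
from h import *
go(-.123,-.001,.012)"
```

```text
reader xy -0.12590184355677153 -0.008906381839455047 0.07829620756216188 rot [-3.13102709  0.0143127  -0.33300604] F [-1.5424028   0.477633   -1.78439447] t 2.45
shift tool [ 0.0038 -0.0072  0.0663] roll -0.006006040394442136
```

Emit:
servo_tool --pt "0.002 -0.003 0.01" --pt "0.001 -0.002 0.015" --pt "0 0 0.01" --pt "0 0 0" --pt "0 0 0" --roll '[0,0,0,0,0]' --claw '[0,0,0,0,0]'

```text
clock: 2.87
tcp_pos: [0.5717, -0.2711, 0.0451]
tcp_rot: [-3.133, 0.01, -0.337]
force: [1.0, 0.5, 0.6]
opening: 0.012
```

```bash
python3 -c "
from h import *
go(-.123,-.001,.012)"
```

```text
reader xy -0.122623846609276 -0.006897305512670489 0.04512071030463846 rot [-3.13261284  0.01020149 -0.33737605] F [1.01327968 0.49783109 0.55809521] t 2.8667
shift tool [-0.0001 -0.0056  0.0332] roll -0.010376053924698592
```

Emit:
servo_tool --pt "0 -0.003 0.01" --pt "0 -0.002 0.01" --pt "0 0 0.007" --pt "0 0 0.003" --pt "0 0 0" --roll '[-0.01,0,0,0,0]' --claw '[0,0,0,0,0]'

```text
clock: 3.28
tcp_pos: [0.575, -0.2659, 0.0151]
tcp_rot: [-3.133, 0.006, -0.325]
force: [-0.4, 0.4, 0.3]
opening: 0.0
```

```bash
python3 -c "
from h import *
go(-.123,-.001,.014)"
```

```text
reader xy -0.12115936922023797 -0.0008305764365517521 0.015098377433970224 rot [-3.13325214  0.00554375 -0.32529633] F [-0.41102965  0.42728465  0.31613444] t 3.2833
shift tool [-0.0018  0.0002  0.0011] roll 0.0017036722346318034
```

Emit:
servo_tool --pt "-0.005 0 0" --pt "-0.006 0 0" --pt "-0.008 0 0" --pt "-0.008 0 0" --pt "-0.008 0 0" --pt "-0.008 0 0" --pt "-0.008 0 0" --pt "-0.008 0 0" --pt "-0.008 0 0" --pt "-0.006 0 0" --pt "-0.004 0 0" --roll '[0,0,0,0,0,0,0,0,0,0,0]' --claw '[0,0,0,0,0,0,0,0,0,0,0]'

```text
clock: 4.2
tcp_pos: [0.4944, -0.2389, 0.0171]
tcp_rot: [-3.134, 0.003, -0.326]
force: [-0.2, -0.8, -0.3]
opening: 0.004
```

```bash
python3 -c "
from h import *
go(-.264,-.001,.014)"
```

```text
reader xy -0.20610024947417607 -0.001199356755603061 0.01714604090354773 rot [-3.13391508  0.00320845 -0.32552152] F [-0.22406901 -0.81377868 -0.32833078] t 4.2
shift tool [-0.0579 -0.0003  0.0033] roll 0.0014784760705404687
```

Emit:
servo_tool --pt "-0.005 0 0.001" --pt "-0.006 0 0.001" --pt "-0.006 0 0" --pt "-0.006 0 0" --pt "-0.006 0 0" --pt "-0.006 0 0" --pt "-0.005 0 0" --pt "-0.005 0 0" --pt "-0.004 0 0" --pt "-0.004 0 0" --pt "-0.003 0 0" --roll '[0,0,0,0,0,0,0,0,0,0,0]' --claw '[0,0,0,0,0,0,0,0,0,0,0]'

```text
clock: 5.12
tcp_pos: [0.4356, -0.2191, 0.0151]
tcp_rot: [-3.134, 0.003, -0.326]
force: [0.7, -0.8, 0.0]
opening: 0.004
```

```bash
python3 -c "
from h import *
go(-.264,-.001,.014)"
```

```text
reader xy -0.2681643227949961 -0.0012862764984342976 0.015117306880326788 rot [-3.13396117e+00  2.67427722e-03 -3.25583679e-01] F [ 0.7459711  -0.77815403  0.0420668 ] t 5.1167
shift tool [ 0.0042 -0.0003  0.0011] roll 0.001416320753296063
```

Emit:
servo_tool --pt "-0.003 0 0" --pt "-0.003 0 0" --pt "-0.003 0 0" --roll '[0,0,0]' --claw '[0,0,0]'

```text
clock: 5.37
tcp_pos: [0.4263, -0.216, 0.0153]
tcp_rot: [-3.134, 0.002, -0.326]
force: [0.3, -0.1, -0.0]
opening: 0.002
```

```bash
python3 -c "
from h import *
import cv2
go(-.264,-.001,.014)
cv2.imwrite('pics/w2.png',cams.capture('wrist'));cv2.imwrite('pics/t2.png',cv2.resize(cams.capture('top')[140:290,260:460],None,fx=4,fy=4,interpolation=cv2.INTER_CUBIC))"
```

```text
reader xy -0.2779588827306212 -0.0013140913587628993 0.015299958438873558 rot [-3.13402941e+00  2.21813827e-03 -3.25541156e-01] F [ 0.25217489 -0.05871137 -0.02074409] t 5.3667
shift tool [ 0.014  -0.0003  0.0013] roll 0.0014588438028176332
```

View pics/w2.png

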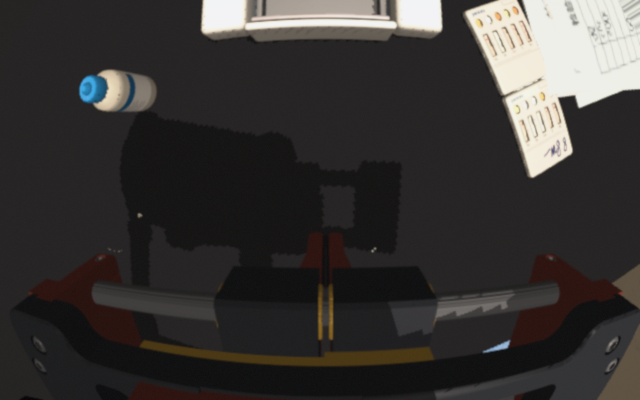

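View pics/t2.png

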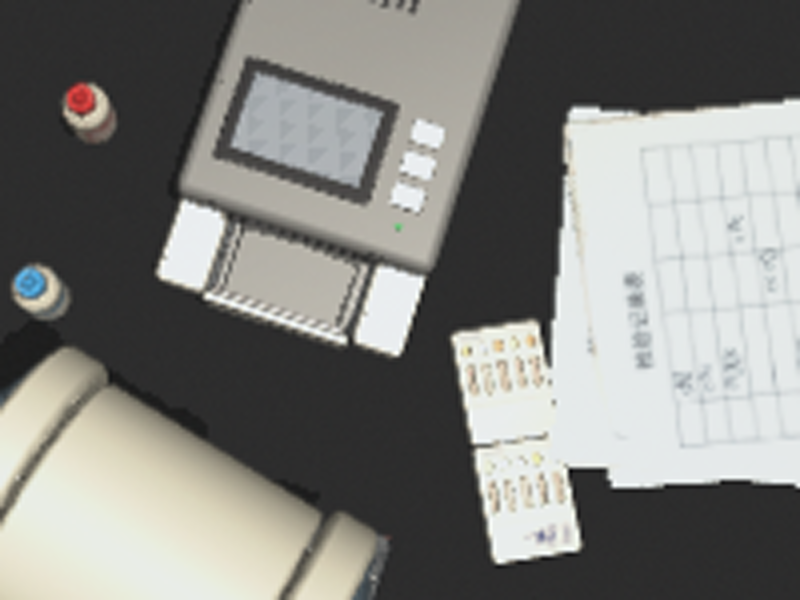

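The tray is still home: the panel is at (247–395,35) in the wrist view. The fingertip came out of the well without drawing it. I'll find out why before trying again.

```bash
python3 - <<'E'
from h import *
import cv2
s=status.get_obs();p,r=s["tcp_pos"],s["tcp_rot"];print(s)
for u,z in (((247,38),.036),((395,38),.036),((203,36),.026),((441,34),.026)):
    print(u,rd(wray(u,z,p,r)))
im=cams.capture("scene");cv2.imwrite("pics/s2.png",cv2.resize(im[140:300,180:430],None,fx=3.2,fy=3.2,interpolation=cv2.INTER_CUBIC))
print(proj("scene",p)-[180,140])
E
```

```text
{'clock': 5.4667, 'joints': array([-0.54556123, -0.20099523,  1.82695851,  0.00687446,  1.51951245,
        1.35050056]), 'joint_vel': array([-9.22698971e-05,  1.08380635e-02, -1.24698482e-02,  1.50283250e-03,
       -7.27353505e-03,  1.64739097e-03]), 'joint_torque': array([-3.11679812e-02, -3.13365269e+01, -3.96511424e+01,  5.38993778e-02,
        1.39702734e-02, -1.95823523e-02]), 'tcp_pos': array([ 0.42627831, -0.215936  ,  0.01531905]), 'tcp_rot': array([-3.13404571e+00,  2.29051489e-03, -3.25622538e-01]), 'force': array([-0.38646313,  0.2576856 , -0.36572497]), 'moment': array([5.61408186e-02, 5.64850289e-05, 4.65979533e-02]), 'opening': 0.007314753702420555}
(247, 38) [-0.1569  0.0434]
(395, 38) [-0.1573 -0.039 ]
(203, 36) [-0.1494  0.0746]
(441, 34) [-0.1488 -0.0702]
[203.47085396 106.27652256]
```

View pics/s2.png

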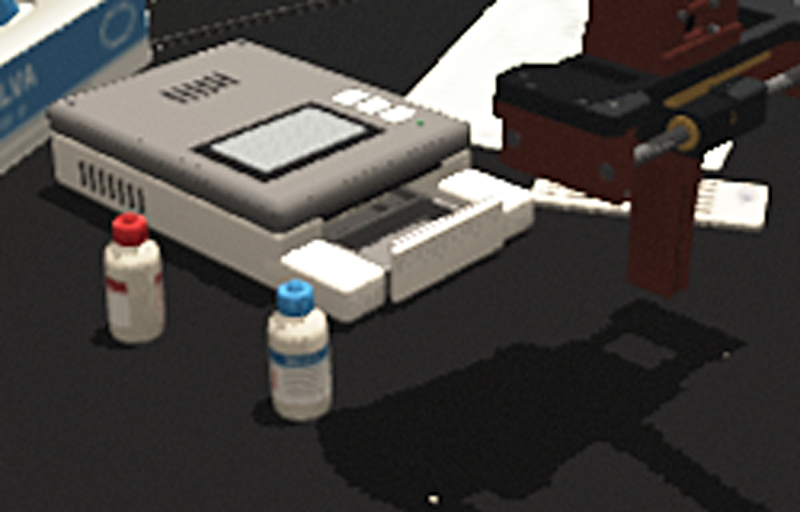

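```bash
python3 - <<'E'
from h import *
P=lambda x,y,z:np.r_[O+x*ux+y*uy,z]
for q in ((-.152,.043,.036),(-.152,-.043,.036),(-.152,.043,.005),(-.148,.074,.0),(-.1,.075,.056),(.1,.075,.056)):
    print(q,((proj("scene",P(*q))-[180,140])*3.2).round(0))
p=status.get_obs()["tcp_pos"]
for z in (.015,.03,.035,.04,.045): print(z,((proj("scene",[p[0],p[1],z])-[180,140])*3.2).round(0))
print("start",proj("scene",[.1604,-.5778,.1914]),proj("top",[.1604,-.5778,.1914]))
E
```

```text
(-0.152, 0.043, 0.036) [397. 250.]
(-0.152, -0.043, 0.036) [507. 195.]
(-0.152, 0.043, 0.005) [398. 303.]
(-0.148, 0.074, 0.0) [349. 332.]
(-0.1, 0.075, 0.056) [279. 204.]
(0.1, 0.075, 0.056) [ 46. 100.]
0.015 [651. 340.]
0.03 [653. 313.]
0.035 [653. 304.]
0.04 [654. 295.]
0.045 [655. 286.]
start [591.14347039  96.8489417 ] [521.26779721 437.3167028 ]
```

In the scene view the real fingertip is at zoom (655,293), which puts it at z≈0.041. The reported TCP is z=0.015. The wrist view (tip at row 233) also puts the tip about 26 mm short of the stated TCP, so it passed over the lip. I'll confirm by touching the bare worktop here, gently.

Emit:
servo_tool --pt "0 0 0.008" --pt "0 0 0.008" --pt "0 0 0.006" --pt "0 0 0" --pt "0 0 0" --roll '[0,0,0,0,0]' --claw '[0,0,0,0,0]'

```text
clock: 5.93
tcp_pos: [0.4266, -0.2158, -0.0098]
tcp_rot: [-3.134, 0.003, -0.326]
force: [0.0, -0.2, 0.6]
opening: 0.006
```

Emit:
servo_tool --pt "0 0 0.003" --pt "0 0 0.003" --roll '[0,0]' --claw '[0,0]'

```text
clock: 6.1
tcp_pos: [0.4267, -0.2157, -0.0162]
tcp_rot: [-3.134, 0.003, -0.325]
force: [0.6, 0.5, -0.2]
opening: 0.004
```

Emit:
servo_tool --pt "0 0 0.003" --pt "0 0 0.002" --roll '[0,0]' --claw '[0,0]'

```text
clock: 6.27
tcp_pos: [0.4268, -0.2157, -0.0218]
tcp_rot: [-3.134, 0.003, -0.325]
force: [-0.7, -0.2, 0.4]
opening: 0.009
```

Emit:
servo_tool --pt "0 0 0.002" --pt "0 0 0" --roll '[0,0]' --claw '[0,0]'

```text
clock: 6.43
tcp_pos: [0.4266, -0.2156, -0.0245]
tcp_rot: [-3.134, 0.004, -0.325]
force: [0.2, 1.0, 0.9]
opening: 0.004
```

Emit:
servo_tool --pt "0 0 0.002" --pt "0 0 0" --roll '[0,0]' --claw '[0,0]'

```text
clock: 6.6
tcp_pos: [0.4266, -0.2156, -0.0266]
tcp_rot: [-3.134, 0.003, -0.325]
force: [-0.5, 1.0, -1.1]
opening: 0.006
```

Emit:
servo_tool --pt "0 0 0.0015" --pt "0 0 0" --roll '[0,0]' --claw '[0,0]'

```text
clock: 6.77
tcp_pos: [0.4267, -0.2157, -0.0281]
tcp_rot: [-3.134, 0.003, -0.325]
force: [0.3, -0.2, 0.1]
opening: 0.004
```

```bash
python3 - <<'E'
from h import *
import cv2
im=cams.capture("scene");cv2.imwrite("pics/s3.png",cv2.resize(im[160:270,310:430],None,fx=5,fy=5,interpolation=cv2.INTER_CUBIC))
p=status.get_obs()["tcp_pos"]
for z in (0,.01,.02): print(z,((proj("scene",[p[0],p[1],z])-[310,160])*5).round(0))
E
```

```text
0 [362. 474.]
0.01 [364. 446.]
0.02 [366. 418.]
```

View pics/s3.png

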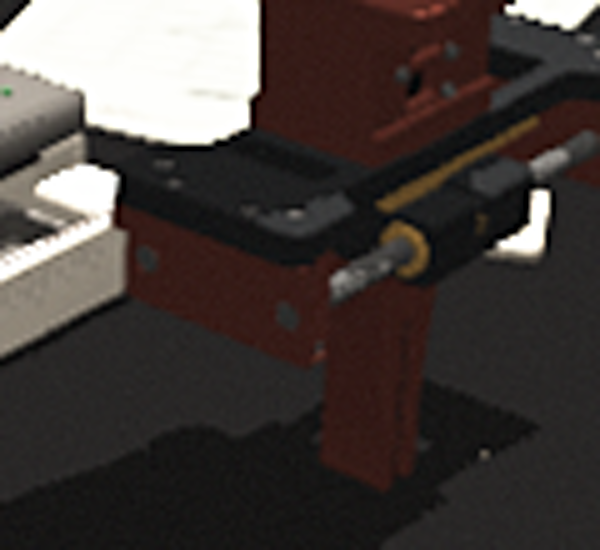

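```bash
python3 - <<'E'
from h import *
p=status.get_obs()["tcp_pos"];d=rd(p);print(d)
P=lambda x,y,z:np.r_[O+x*ux+y*uy,z]
for sx in (.0375,-.0375):
  for z in (.04,.05,.06,.07): print(sx,z,((proj("scene",P(d[0]+sx,d[1]+.089,z))-[310,160])*5).round(0))
for a in (.01,-.01):
  for b in (.0135,-.0135): print(a,b,((proj("scene",P(d[0]+a,d[1]+b,0))-[310,160])*5).round(0))
E
```

```text
[-0.2775 -0.0009]
0.0375 0.04 [ 83. 431.]
0.0375 0.05 [ 83. 401.]
0.0375 0.06 [ 84. 370.]
0.0375 0.07 [ 84. 340.]
-0.0375 0.04 [292. 530.]
-0.0375 0.05 [294. 498.]
-0.0375 0.06 [296. 466.]
-0.0375 0.07 [297. 434.]
0.01 0.0135 [310. 479.]
0.01 -0.0135 [361. 445.]
-0.01 0.0135 [363. 503.]
-0.01 -0.0135 [414. 468.]
```

Emit:
servo_tool --pt "0 0 0.002" --pt "0 0 0.001" --roll '[0,0]' --claw '[0,0]'

```text
clock: 6.98
tcp_pos: [0.4273, -0.216, -0.0298]
tcp_rot: [-3.134, 0.002, -0.325]
force: [-3.6, 2.3, 7.9]
opening: 0.01
```

Emit:
servo_tool --pt "0 0 0.001" --pt "0 0 0.001" --roll '[0,0]' --claw '[0,0]'

```text
clock: 7.15
tcp_pos: [0.4273, -0.2159, -0.0298]
tcp_rot: [-3.134, 0.002, -0.325]
force: [-3.3, 1.5, 6.9]
opening: 0.008
```

Contact at reported z = −0.030, so true tip height is the reported z plus 30 mm. I'll lift, go back over the well and go in at the corrected depth.

Emit:
servo_tool --pt "0 0 -0.02" --pt "0 0 -0.025" --pt "0 0 -0.025" --pt "0 0 -0.01" --pt "0.01 0 0" --pt "0.02 0 0" --pt "0.025 0 0" --pt "0.025 0 0" --pt "0.025 0 0" --pt "0.02 0 0" --pt "0.015 0 0" --pt "0.005 0 0" --pt "0 0 0" --roll '[0,0,0,0,0,0,0,0,0,0,0,0,0]' --claw '[0,0,0,0,0,0,0,0,0,0,0,0,0]'

```text
clock: 8.23
tcp_pos: [0.5694, -0.2644, 0.0476]
tcp_rot: [-3.134, 0.005, -0.326]
force: [-0.7, 0.1, -0.7]
opening: 0.006
```

```bash
python3 -c "
from h import *
go(-.122,-.001,-.012)"
```

```text
reader xy -0.12693762608440054 -0.001198397028850446 0.047555273360059644 rot [-3.1339585   0.00461003 -0.3258826 ] F [-0.69568326  0.10421312 -0.67451187] t 8.2333
shift tool [0.0052 0.0003 0.0595] roll 0.0011173961793112253
```

Emit:
servo_tool --pt "0.004 0 0.01" --pt "0.001 0 0.015" --pt "0 0 0.015" --pt "0 0 0.01" --pt "0 0 0.005" --pt "0 0 0" --pt "0 0 0" --roll '[0,0,0,0,0,0,0]' --claw '[0,0,0,0,0,0,0]'

```text
clock: 8.82
tcp_pos: [0.5703, -0.2642, -0.0134]
tcp_rot: [-3.134, 0.008, -0.326]
force: [-0.1, -0.4, -0.0]
opening: 0.008
```

```bash
python3 -c "
from h import *
go(-.122,-.001,-.013)"
```

```text
reader xy -0.12616517382361483 -0.0007709033758155974 -0.01341320373149632 rot [-3.13366645  0.00821322 -0.32645425] F [-0.12016908 -0.43195126 -0.03091454] t 8.8167
shift tool [ 0.0042  0.0002 -0.0004] roll 0.0005457483629292548
```

Fingertip at z≈0.017 in the well with no contact. Now the draw, in small steps with force checks.

Emit:
servo_tool --pt "-0.004 0 0" --pt "-0.006 0 0" --pt "-0.007 0 0" --pt "-0.008 0 0" --roll '[0,0,0,0]' --claw '[0,0,0,0]'

```text
clock: 9.15
tcp_pos: [0.5473, -0.2566, -0.011]
tcp_rot: [-3.134, 0.002, -0.326]
force: [2.4, -1.7, -1.5]
opening: 0.005
```

```bash
python3 -c "
from h import *
go(-.264,-.001,-.013)
import cv2
cv2.imwrite('pics/w4.png',cams.capture('wrist')[:300])"
```

```text
reader xy -0.15035069385356664 -0.0009297110880360042 -0.0110442087460483 rot [-3.13414381e+00  2.30019130e-03 -3.26276885e-01] F [ 2.42063076 -1.69065198 -1.51429317] t 9.15
shift tool [-0.1136  0.      0.0022] roll 0.0007231148215452454
```

View pics/w4.png

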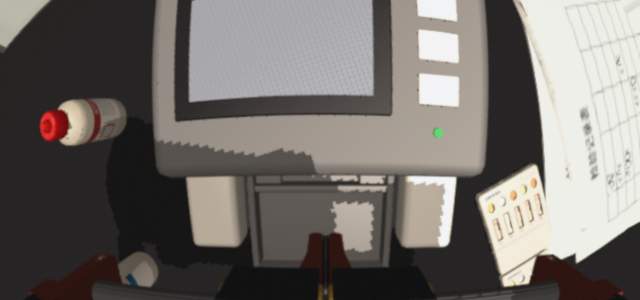

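The wrist view shows the tray coming out: the stop bar is visible at row ~183 and the fingertip is against the lip at (326,240). Force is about 2.9 N, so I'll keep drawing.

Emit:
servo_tool --pt "-0.008 0 0.001" --pt "-0.008 0 0.001" --pt "-0.008 0 0" --pt "-0.008 0 0" --pt "-0.008 0 0" --pt "-0.008 0 0" --pt "-0.008 0 0" --pt "-0.008 0 0" --pt "-0.006 0 0" --pt "-0.006 0 0" --roll '[0,0,0,0,0,0,0,0,0,0]' --claw '[0,0,0,0,0,0,0,0,0,0]'

```text
clock: 10.03
tcp_pos: [0.4683, -0.23, -0.0103]
tcp_rot: [-3.135, -0.003, -0.327]
force: [1.6, -1.1, -0.1]
opening: 0.003
```

```bash
python3 -c "
from h import *
go(-.264,-.001,-.013)"
```

```text
reader xy -0.23368479242337295 -0.001169468119418332 -0.010318395487708798 rot [-3.13503533e+00 -2.90280836e-03 -3.26543711e-01] F [ 1.64533181 -1.10885822 -0.0995067 ] t 10.0333
shift tool [-0.0303 -0.0002  0.0026] roll 0.0004562893346976016
```

Emit:
servo_tool --pt "-0.005 0 0.001" --pt "-0.005 0 0" --pt "-0.005 0 0" --pt "-0.004 0 0" --pt "-0.004 0 0" --pt "-0.003 0 0" --roll '[0,0,0,0,0,0]' --claw '[0,0,0,0,0,0]'

```text
clock: 10.53
tcp_pos: [0.4418, -0.2212, -0.0107]
tcp_rot: [-3.135, -0.006, -0.327]
force: [17.0, -5.4, -10.8]
opening: 0.006
```

Emit:
servo_tool --pt "-0.003 0 0" --pt "-0.003 0 0" --pt "-0.002 0 0" --roll '[0,0,0]' --claw '[0,0,0]'

```text
clock: 10.78
tcp_pos: [0.4428, -0.2215, -0.0105]
tcp_rot: [-3.136, -0.03, -0.327]
force: [7.8, -3.0, -4.8]
opening: 0.004
```

Emit:
servo_tool --pt "-0.002 0 0" --pt "-0.002 0 0" --roll '[0,0]' --claw '[0,0]'

```text
clock: 10.95
tcp_pos: [0.4432, -0.2217, -0.0103]
tcp_rot: [-3.136, -0.041, -0.326]
force: [10.9, -3.6, -6.6]
opening: -0.0
```

```bash
python3 -c "
from h import *
go(-.264,-.001,-.013)"
```

```text
reader xy -0.26010837912338286 -0.0013274502270263933 -0.010276098372270448 rot [-3.13616581 -0.04113276 -0.32637481] F [10.89578002 -3.59954907 -6.60007958] t 10.95
shift tool [-0.004  -0.0003  0.0026] roll 0.0006251899838465858
```

The tray has reached its end stop: force rose to about 11–17 N and the lip is at x≈−0.274. I'll back off, lift and look at the plate.

Emit:
servo_tool --pt "0.005 0 0" --pt "0.005 0 0" --pt "0 0 -0.015" --pt "0 0 -0.03" --pt "0.005 0 -0.03" --pt "0 0 -0.03" --pt "0 0 -0.03" --pt "0 0 0" --pt "0 0 0" --roll '[0,0,0,0,0,0,0,0,0]' --claw '[0,0,0,0,0,0,0,0,0]'

```text
clock: 11.7
tcp_pos: [0.4486, -0.2237, 0.1266]
tcp_rot: [-3.134, -0.023, -0.327]
force: [-0.4, -0.0, -0.8]
opening: 0.007
```

```bash
python3 -c "
from h import *
go(-.125,-.001,.02)
import cv2
im=cams.capture('wrist');cv2.imwrite('pics/w5full.png',im)
cv2.imwrite('pics/w5.png',cv2.resize(im[0:270,160:500],None,fx=2.2,fy=2.2,interpolation=cv2.INTER_CUBIC))"
```

```text
reader xy -0.2544381039875272 -0.0015391869581118881 0.12657862575829834 rot [-3.13399698 -0.02299708 -0.32660719] F [-0.41337673 -0.02068964 -0.77030564] t 11.7
shift tool [0.127  0.0003 0.1095] roll 0.00039280690806281493
```

View pics/w5.png

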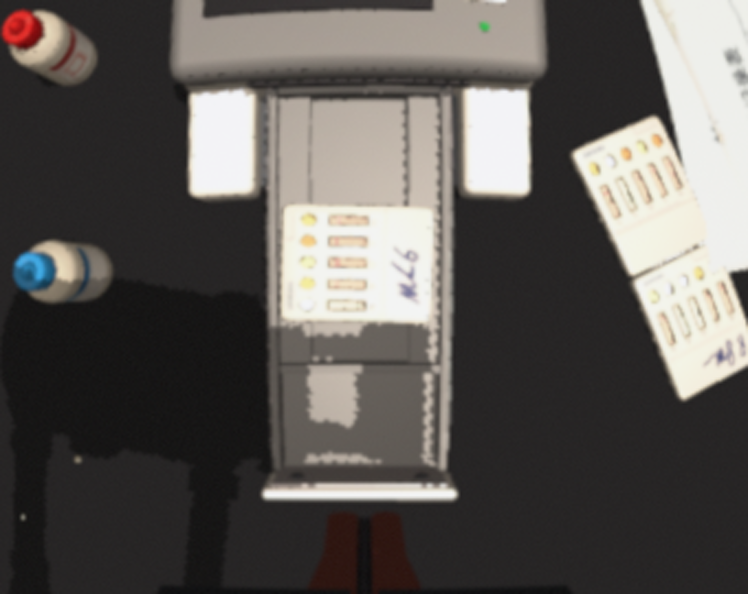

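The tray is fully out and the plate lies between (284,206) and (436,322), still back from the bar edge at row ~363. Both bottles and the strip look unmoved. Now I'll measure the plate.

```bash
python3 - <<'E'
from h import *
s=status.get_obs();p,r=s["tcp_pos"],s["tcp_rot"]
f=lambda q:((q[0]+.5)/2.2-.5+160,(q[1]+.5)/2.2-.5)
for q,z in (((284,206),.019),((434,208),.019),((437,322),.019),((282,319),.019),((277,363),.02),((436,366),.02),((262,490),.036),((458,490),.036),((310,98),.008),((408,98),.008),((280,96),.02),((440,96),.02),((188,195),.026),((532,196),.026)):
    print(q,rd(wray(f(q),z,p,r)))
E
```

```text
(284, 206) [-0.1522  0.0356]
(434, 208) [-0.1533 -0.0302]
(437, 322) [-0.204  -0.0319]
(282, 319) [-0.2028  0.0368]
(277, 363) [-0.2224  0.0392]
(436, 366) [-0.2237 -0.0317]
(262, 490) [-0.2767  0.0453]
(458, 490) [-0.2764 -0.0413]
(310, 98) [-0.0996  0.0253]
(408, 98) [-0.0998 -0.0195]
(280, 96) [-0.1015  0.0375]
(440, 96) [-0.1017 -0.0329]
(188, 195) [-0.1462  0.0773]
(532, 196) [-0.1469 -0.0726]
```

Emit:
servo_tool --pt "0.015 0 0" --pt "0.025 0 0" --pt "0.025 0 0" --pt "0.025 0 0" --pt "0.02 0 0.01" --pt "0.01 0 0.02" --pt "0 0 0.025" --pt "0 0 0.025" --pt "0 0 0.01" --pt "0 0 0" --pt "0 0 0" --roll '[0,0,0,0,0,0,0,0,0,0,0]' --claw '[0,0,0,0,0,0,0,0,0,0,0]'

```text
clock: 12.67
tcp_pos: [0.5628, -0.2605, 0.0201]
tcp_rot: [-3.131, 0.0, -0.327]
force: [-0.4, -0.3, 0.2]
opening: 0.003
```

```bash
python3 -c "
from h import *
go(-.126,-.0005,-.018)"
```

```text
reader xy -0.13437765548412298 0.0003150532374444268 0.020124397994593687 rot [-3.13137062e+00  1.71069653e-04 -3.27060367e-01] F [-0.39763136 -0.25865673  0.1968064 ] t 12.6667
shift tool [0.0084 0.0012 0.0381] roll -6.036714248275343e-05
```

Emit:
servo_tool --pt "0.005 0 0" --pt "0.005 0.001 0" --pt "0 0 0.01" --pt "0 0 0.01" --pt "0 0 0.006" --pt "0 0 0" --pt "0 0 0" --roll '[0,0,0,0,0,0,0]' --claw '[0,0,0,0,0,0,0]'

```text
clock: 13.25
tcp_pos: [0.5754, -0.2665, -0.0023]
tcp_rot: [-3.133, -0.008, -0.327]
force: [-0.2, -0.4, 0.3]
opening: 0.007
```

```bash
python3 -c "
from h import *
go(-.126,-.0005,-.018)"
```

```text
reader xy -0.12053722751195887 -0.001254041063436157 -0.002307535487210556 rot [-3.1328638  -0.00806575 -0.32741106] F [-0.22819132 -0.42856996  0.2921565 ] t 13.25
shift tool [-0.0056 -0.0006  0.0157] roll -0.0004110562171359411
```

Emit:
servo_tool --pt "-0.005 -0.0005 0" --pt "0 0 0.006" --pt "0 0 0.004" --pt "0 0 0.002" --pt "0 0 0" --pt "0 0 0" --roll '[0,0,0,0,0,0]' --claw '[0,0,0,0,0,0]'

```text
clock: 13.75
tcp_pos: [0.5703, -0.264, -0.015]
tcp_rot: [-3.133, -0.009, -0.327]
force: [-0.4, -0.0, -0.7]
opening: 0.005
```

```bash
python3 -c "
from h import *
go(-.126,-.0005,-.018)
import cv2
cv2.imwrite('pics/w6.png',cams.capture('wrist'))"
```

```text
reader xy -0.12618490777276398 -0.0005368985887559397 -0.015041765130876211 rot [-3.13294948 -0.00861642 -0.32741474] F [-0.35393726 -0.01628902 -0.66458884] t 13.75
shift tool [ 0.0002 -0.      0.003 ] roll -0.00041473535488040225
```

View pics/w6.png

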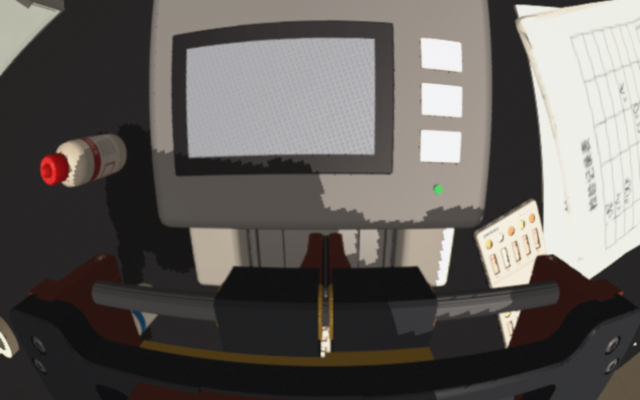

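The fingertip is in the slot behind the plate and nothing is touching. Lowering 3 mm more, then pushing gently towards the bar.

Emit:
servo_tool --pt "0 0 0.002" --pt "0 0 0.001" --pt "0 0 0" --pt "-0.003 0 0.0005" --pt "-0.003 0 0.0005" --pt "-0.003 0 0.0005" --pt "-0.003 0 0.0003" --pt "-0.003 0 0.0003" --pt "-0.003 0 0" --roll '[0,0,0,0,0,0,0,0,0]' --claw '[0,0,0,0,0,0,0,0,0]'

```text
clock: 14.55
tcp_pos: [0.5525, -0.2579, -0.0202]
tcp_rot: [-3.133, -0.01, -0.327]
force: [-0.3, -0.5, -1.0]
opening: 0.003
```

```bash
python3 -c "
from h import *
go(-.16,-.0005,-.018)"
```

```text
reader xy -0.14503499175535672 -0.0005471172874229589 -0.020198991967558345 rot [-3.13312863 -0.0098399  -0.32732328] F [-0.25225481 -0.52905995 -1.0295141 ] t 14.55
shift tool [-0.0149 -0.0001 -0.0023] roll -0.00032327720387653747
```

Emit:
servo_tool --pt "0 0 -0.001" --pt "-0.003 0 0" --pt "-0.003 0 0" --pt "-0.003 0 0" --roll '[0,0,0,0]' --claw '[0,0,0,0]'

```text
clock: 14.88
tcp_pos: [0.543, -0.2548, -0.0188]
tcp_rot: [-3.133, -0.01, -0.327]
force: [-0.3, 0.3, 0.1]
opening: 0.006
```

Emit:
servo_tool --pt "-0.002 0 0" --pt "-0.002 0 0" --roll '[0,0]' --claw '[0,0]'

```text
clock: 15.05
tcp_pos: [0.5388, -0.2533, -0.0188]
tcp_rot: [-3.133, -0.011, -0.327]
force: [7.0, -0.4, -2.0]
opening: 0.007
```

```bash
python3 -c "
from h import *
go(-.16,-.0005,-.018)"
```

```text
reader xy -0.15950334570822436 -0.0005616368462675618 -0.018807560139842992 rot [-3.13315356 -0.01080974 -0.32742241] F [ 7.03249037 -0.38771889 -1.98576758] t 15.05
shift tool [-0.0005 -0.0001 -0.0008] roll -0.0004224128660882953
```

Force jumped to 7 N at x=−0.1595, exactly where the seated plate should stop. I'll hold briefly, back off, lift and check.

Emit:
servo_tool --pt "-0.0005 0 0" --pt "-0.0005 0 0" --pt "0.003 0 0" --pt "0.005 0 0" --pt "0.005 0 0" --pt "0 0 -0.01" --pt "0 0 -0.02" --pt "0 0 -0.03" --pt "-0.005 0 -0.03" --pt "-0.02 0 -0.03" --pt "-0.025 0 0" --pt "-0.025 0 0" --pt "-0.02 0 0" --pt "-0.01 0 0" --pt "0 0 0" --roll '[0,0,0,0,0,0,0,0,0,0,0,0,0,0,0]' --claw '[0,0,0,0,0,0,0,0,0,0,0,0,0,0,0]'

```text
clock: 16.3
tcp_pos: [0.4469, -0.2234, 0.112]
tcp_rot: [-3.134, -0.009, -0.327]
force: [-0.3, -0.3, -0.5]
opening: 0.003
```

```bash
python3 -c "
from h import *
go(-.30,-.0005,.1)
import cv2
im=cams.capture('wrist')
cv2.imwrite('pics/w7.png',cv2.resize(im[0:270,160:500],None,fx=2.2,fy=2.2,interpolation=cv2.INTER_CUBIC))"
```

```text
reader xy -0.25607748252055107 -0.00178727587134819 0.11204869850233362 rot [-3.1342423  -0.00884777 -0.32679583] F [-0.30345775 -0.28891622 -0.47225374] t 16.3
shift tool [-0.044  -0.0012  0.0117] roll 0.00020417492462382336
```

View pics/w7.png

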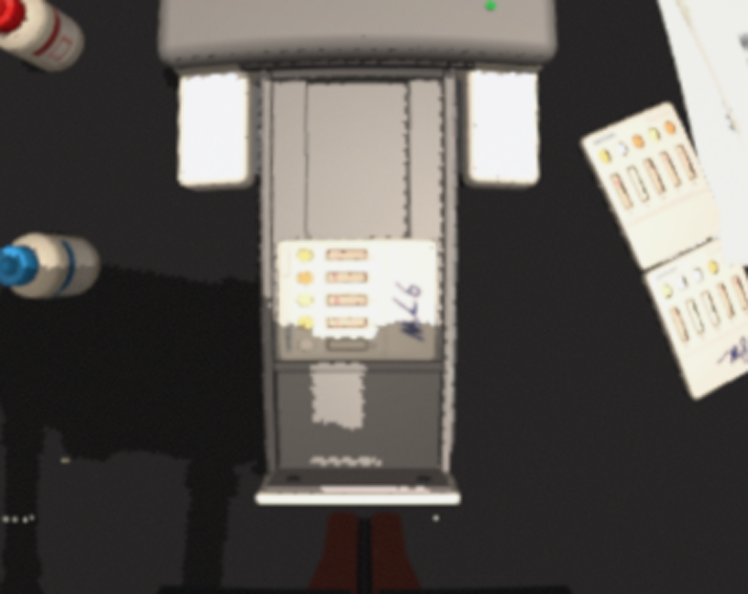

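The plate now lies flat and square against the stop bar: its front edge is at row ~360, touching the bar across its full width. Next I'll go in front of the panel.

Emit:
servo_tool --pt "-0.015 -0.001 0" --pt "-0.02 0 0" --pt "-0.02 0 0" --pt "-0.01 0 0" --pt "0 0 0.02" --pt "0 0 0.03" --pt "0 0 0.03" --pt "0 0 0.02" --pt "0 0 0" --pt "0 0 0" --roll '[0,0,0,0,0,0,0,0,0,0]' --claw '[0,0,0,0,0,0,0,0,0,0]'

```text
clock: 17.18
tcp_pos: [0.3926, -0.2039, 0.0131]
tcp_rot: [-3.135, -0.015, -0.326]
force: [0.7, 1.6, 0.7]
opening: 0.0
```

```bash
python3 -c "
from h import *
go(-.295,-.0005,-.01)"
```

```text
reader xy -0.31381090759120617 -0.0007251245768494221 0.013106732614838808 rot [-3.13530524 -0.01498547 -0.32599732] F [0.7099391  1.58508009 0.70312767] t 17.1833
shift tool [ 0.0185 -0.0001  0.0234] roll 0.001002679852555588
```

Emit:
servo_tool --pt "0 0 0.01" --pt "0 0 0.008" --pt "0 0 0.004" --pt "0 0 0" --pt "0 0 0" --roll '[0,0,0,0,0]' --claw '[0,0,0,0,0]'

```text
clock: 17.6
tcp_pos: [0.3961, -0.2056, -0.0063]
tcp_rot: [-3.136, -0.02, -0.326]
force: [0.8, 0.4, 0.4]
opening: 0.01
```

Emit:
servo_tool --pt "0.004 0 0" --pt "0.004 0 0" --pt "0.004 0 0" --pt "0.004 0 0" --pt "0.004 0 0" --pt "0.005 0 0" --pt "0.005 0 0" --pt "0.006 0 0" --pt "0.006 0 0" --pt "0.006 0 0" --roll '[0,0,0,0,0,0,0,0,0,0]' --claw '[0,0,0,0,0,0,0,0,0,0]'

```text
clock: 18.43
tcp_pos: [0.4454, -0.2226, -0.0038]
tcp_rot: [-3.137, -0.019, -0.326]
force: [-1.7, 0.6, 0.7]
opening: 0.004
```

```bash
python3 -c "
from h import *
go(-.1645,-.0005,-.01)"
```

```text
reader xy -0.2578189965482867 -0.001442065930840324 -0.003805269322342028 rot [-3.13714088 -0.01928338 -0.32602096] F [-1.7492921   0.58705672  0.6734098 ] t 18.4333
shift tool [ 0.0932 -0.0008  0.008 ] roll 0.0009790405212127262
```

Emit:
servo_tool --pt "0.006 0 0.001" --pt "0.006 0 0.001" --pt "0.006 0 0.001" --pt "0.006 0 0.001" --pt "0.006 0 0.001" --pt "0.006 0 0.001" --pt "0.006 0 0.001" --pt "0.006 0 0.001" --pt "0.005 0 0" --pt "0.005 0 0" --pt "0.004 0 0" --pt "0.004 0 0" --roll '[0,0,0,0,0,0,0,0,0,0,0,0]' --claw '[0,0,0,0,0,0,0,0,0,0,0,0]'

```text
clock: 19.43
tcp_pos: [0.5162, -0.2465, -0.0108]
tcp_rot: [-3.137, -0.02, -0.326]
force: [-1.6, 0.9, 0.6]
opening: 0.008
```

```bash
python3 -c "
from h import *
go(-.1645,-.0005,-.01)"
```

```text
reader xy -0.18305565592306222 -0.0013279848248068423 -0.010814129589995565 rot [-3.13722652 -0.02044944 -0.32581406] F [-1.61746094  0.94068719  0.5585555 ] t 19.4333
shift tool [ 0.0186 -0.0008 -0.0004] roll 0.001185939058000074
```

Emit:
servo_tool --pt "0.003 0 0" --pt "0.003 0 0" --pt "0.003 0 0" --pt "0.002 0 0" --pt "0.002 0 0" --roll '[0,0,0,0,0]' --claw '[0,0,0,0,0]'

```text
clock: 19.85
tcp_pos: [0.53, -0.2511, -0.0108]
tcp_rot: [-3.137, -0.02, -0.326]
force: [-1.9, 1.3, 0.3]
opening: 0.002
```

Emit:
servo_tool --pt "0.002 0 0" --pt "0.0015 0 0" --pt "0.0015 0 0" --roll '[0,0,0]' --claw '[0,0,0]'

```text
clock: 20.1
tcp_pos: [0.5351, -0.2528, -0.0108]
tcp_rot: [-3.137, -0.02, -0.326]
force: [-1.5, 0.2, 1.3]
opening: 0.004
```

```bash
python3 -c "
from h import *
go(-.1645,-.0005,-.01)"
```

```text
reader xy -0.163171810690865 -0.0012847809401194995 -0.01079688498529658 rot [-3.13712025 -0.01979936 -0.32588024] F [-1.4669808   0.16146065  1.33469242] t 20.1
shift tool [-0.0013 -0.0008 -0.0008] roll 0.0011197645290515479
```

Still sliding; I'll go on in 1–1.5 mm steps until it stops.

Emit:
servo_tool --pt "0.0015 0 0" --pt "0.0015 0 0" --roll '[0,0]' --claw '[0,0]'

```text
clock: 20.27
tcp_pos: [0.5365, -0.2533, -0.0108]
tcp_rot: [-3.137, -0.016, -0.326]
force: [-12.2, 4.2, 8.1]
opening: 0.003
```

Emit:
servo_tool --pt "0.0015 0 0" --pt "0.001 0 0" --roll '[0,0]' --claw '[0,0]'

```text
clock: 20.43
tcp_pos: [0.5361, -0.2532, -0.0106]
tcp_rot: [-3.137, -0.009, -0.326]
force: [-4.3, 2.2, 3.3]
opening: 0.006
```

The force rose to 13 N with no further motion, so the tray is home. Backing off and lifting clear to check.

Emit:
servo_tool --pt "-0.005 0 0" --pt "-0.01 0 0" --pt "-0.015 0 0" --pt "-0.01 0 -0.02" --pt "0 0 -0.03" --pt "0 0 -0.035" --pt "0 0 -0.035" --pt "0 0 -0.03" --pt "0 0 0" --pt "0 0 0" --pt "0 0 0" --roll '[0,0,0,0,0,0,0,0,0,0,0]' --claw '[0,0,0,0,0,0,0,0,0,0,0]'

```text
clock: 21.35
tcp_pos: [0.4952, -0.2395, 0.1435]
tcp_rot: [-3.136, -0.016, -0.325]
force: [-0.3, -0.0, 0.3]
opening: 0.003
```

```bash
python3 -c "
from h import *
go(-.2,0,.1)
import cv2
im=cams.capture('wrist');cv2.imwrite('pics/w8full.png',im)
cv2.imwrite('pics/w8.png',cv2.resize(im[80:250,200:480],None,fx=2.8,fy=2.8,interpolation=cv2.INTER_CUBIC))
im=cams.capture('scene');cv2.imwrite('pics/s8.png',cv2.resize(im[140:300,180:430],None,fx=3.2,fy=3.2,interpolation=cv2.INTER_CUBIC))"
```

```text
reader xy -0.20520429409728977 -0.001466572737004394 0.14350807074124844 rot [-3.13616385 -0.01627496 -0.3254397 ] F [-0.26159812 -0.00678413  0.25443082] t 21.35
shift tool [ 0.0045 -0.0012  0.0436] roll 0.001560299492422479
```

View pics/w8.png

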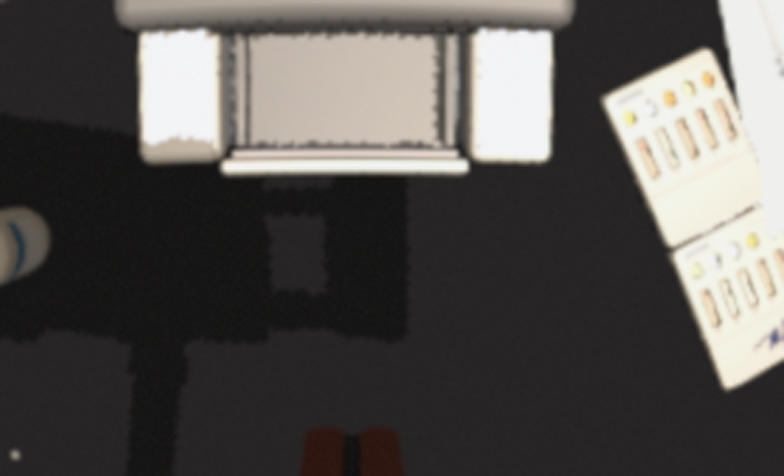

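View pics/s8.png

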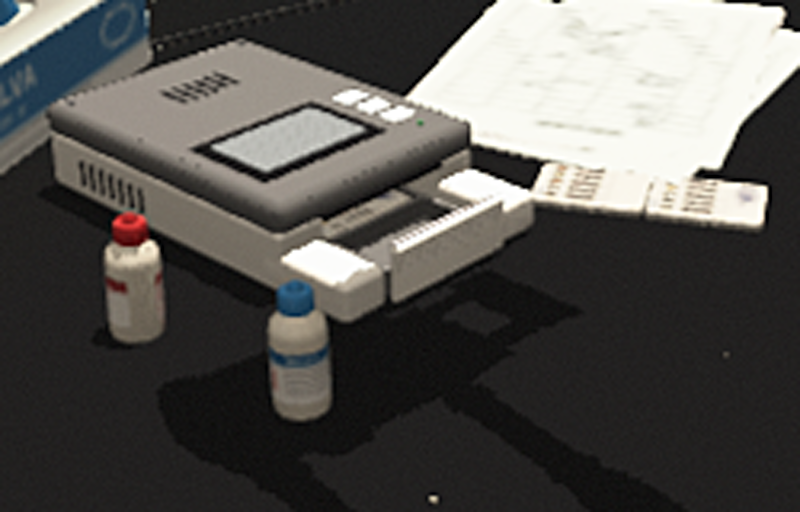

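```bash
python3 - <<'E'
from h import *
import cv2
s=status.get_obs();p,r=s["tcp_pos"],s["tcp_rot"]
f=lambda q:((q[0]+.5)/2.8-.5+200,(q[1]+.5)/2.8-.5+80)
for q,z in (((222,172),.036),((468,172),.036),((142,161),.026),((550,161),.026)): print(q,rd(wray(f(q),z,p,r)))
im=cams.capture("scene");c=(270,185)
cv2.imwrite("pics/s9.png",cv2.resize(im[185:245,270:350],None,fx=10,fy=10,interpolation=cv2.INTER_CUBIC))
P=lambda x,y,z:np.r_[O+x*ux+y*uy,z]
for n,q in (("bar front top",(-.098,0,.02)),("bar plate side top",(-.094,0,.02)),("plate front top L",(-.094,.0335,.019)),("plate front top R",(-.094,-.0335,.019)),("slipped 10 R",(-.084,-.0335,.019)),("bar back R",(-.094,-.036,.02))):
    print(n,((proj("scene",P(*q))-c)*10).round(0))
E
```

```text
(222, 172) [-0.1522  0.0453]
(468, 172) [-0.152  -0.0396]
(142, 161) [-0.148   0.0763]
(550, 161) [-0.1478 -0.0707]
bar front top [289. 228.]
bar plate side top [272. 221.]
plate front top L [135. 291.]
plate front top R [403. 164.]
slipped 10 R [362. 147.]
bar back R [412. 155.]
```

View pics/s9.png

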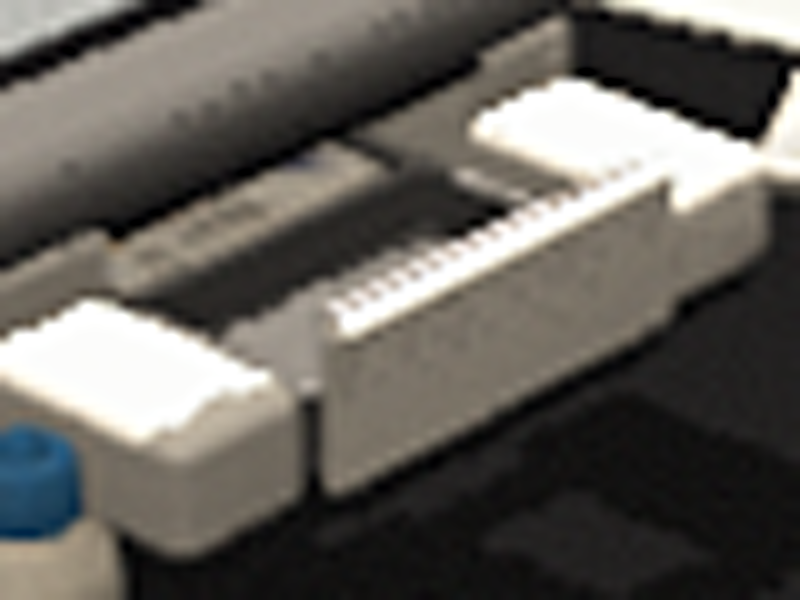

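```bash
python3 -c "
from plant import ctrl
print(ctrl.sign_off())"
```

```text
the job is handed in; nothing more can be done
None
```

I drew the tray out to its end stop, slid the plate against the stop bar with a fingertip, pushed the tray home and handed the job in at about 21 s. The hand-in gives no verdict.

**First pull failed:** the first attempt passed over the lip without moving the tray, because the real fingertips end about 30 mm short of the reported TCP. The scene and wrist pictures showed this, and a touch on bare worktop confirmed it (contact at reported z = −0.030). I corrected the depth for everything after that.

| Check | Result |
|---|---|
| Tray drawn out | Stopped at its end stop (11–17 N) with the plate still about 17 mm back |
| Plate pushed | Force rose to 7 N exactly where the seated plate should stop; the wrist picture showed it square along the bar |
| Tray home | Panel 4 mm proud of the cheeks (−0.152 against −0.148 m), as specified |
| Plate after closing | Front edge within about 1 mm of the bar in the scene view, after correcting for that camera's offset of about 1.5 pixels; before the correction it read 3–5 mm |
| Bottles and strip | Looked unmoved by eye in the before and after pictures; I did not measure them |
| Gripper | Clear of everything at the end |

The plate's final position is the least certain check, because most of the plate is hidden under the shell.

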